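# Refit the grinder's upper burr

## Task

The coffee grinder has been brushed out; put its upper burr (the grey carrier with the orange grip, standing on the bamboo tray) back into the mouth on top of the grinder. Lower its two lugs through the two slots, press it in gently against the spring and twist it clockwise until it comes up against the stop, then let go of it; leave everything else where it stands.

Things in the scene. Friction and masses are not known exactly. Their poses are not given: they have to be found in the camera images.
- burr: Upper burr carrier, grey with an orange grip, loose, 0.12 to 0.2 kg, upright on the tray. Origin: centre of its underside, z up. Barrel of radius 24 mm from z = 0; flange of radius 34 mm at z = 23 to 27 mm; above it the grip, highest point z = 55 mm. Unchanged by a half turn.
- burr_grip (a point): Centre of the orange grip bar, 45 mm above the carrier's underside, axes as the carrier's. The bar runs along x, 48 mm long, 10 mm thick along y, solid from z = 35 to 55 mm over the underside, on two legs at its ends that stand on the flange.
- lugs (a point): Point on the carrier's axis midway between its two equal lugs, 11 mm above the underside, axes as the carrier's. The lugs stand on the barrel at +x and -x, below the ends of the grip: 12 mm wide (y), out to 32 mm from the axis, z = 8 to 14 mm over the underside. Orange dots on the flange mark them.
- grinder: Black plastic coffee grinder, fixed to the worktop, 130 mm wide (y), 176 mm deep (x from -78 to +98 mm), 180 mm high, the knob on its -x front. Origin on the worktop under the axis of the burr chamber. The chamber is open at the top. More than about 40 N between carrier and grinder would damage it.
- mouth (a point): Centre of the mouth, on the chamber axis, level with the top face of the aluminium collar round it (180 mm above the worktop, outer radius 50 mm); axes as the grinder's. Twist wanted: clockwise from above, 0.785 rad from the slots to a rigid stop; about the last 9 degrees push the red tab. Let go there, the spring holds the carrier by lifting its lugs against the ledge.
- ledge (a point): On the chamber axis, level with the underside of the collar's 6 mm ledge (bore radius 25.5 mm). Two opposite slots in it, 15 mm wide, out to 34 mm from the axis, orange dots beside them. The grind setting turns the collar (rigid to the hand): slots lie along the grinder's x only roughly, up to 0.45 rad either way, not reported: find them by sight or feel.
- spring_seat (a point): On the chamber axis, top of the free spring seat, 16 mm below the mouth (1.8 N/mm, pushes up on the carrier's underside). Underside below the mouth: 8 mm when the lugs rest on top of the ledge, 16 mm dropped through the slots onto the spring, 20 mm when the lugs just pass under the ledge (7 N), 23 mm when the flange lands on the collar (13 N): twist between these two.
- lock_tab (a joint): small red safety tab of the collar, pushed by a lug at the end of the twist: 0 when free, about 0.0045 m with the carrier at the stop
- tray: round bamboo tray, fixed, 280 mm across, its top 8 mm above the worktop, rim to 17 mm; origin at the centre of its underside
- cup_a: glass cup on the tray, 58 mm across, 72 mm high; origin under its centre; to be left alone
- cup_b: second glass cup on the tray, the same; to be left alone
- jebena: black clay coffee pot, 136 mm across, 210 mm high; origin under its centre; to be left alone
- pot: aluminium pot with screw-top lid, 152 mm across, 138 mm high; origin under its centre; to be left alone
- funnel: small steel funnel, mouth down, 72 mm across, 72 mm high; origin under its centre; to be left alone
- hopper: the grinder's clear bean hopper with black lid, set aside, 126 mm across, 113 mm high; origin under its centre; to be left alone
- jar: amber glass jar with a red cap, 84 mm across, 130 mm high; origin under its centre; to be left alone
- brush: cleaning brush, about 170 mm long, lying on the worktop at the left; origin under its middle; to be left alone
There are look-alikes about, which are no part of the job. Leave any pink look-alike of the burr alone.

How it is judged:
On the way, in this order (a step that is already met when the one before it is completed fails the run):
1. the lugs have gone down through the slots and the carrier is pressed in, not yet twisted home (z of burr in the frame of mouth below -0.0195 m and horizontal distance between burr and mouth below 0.004 m and value of joint lock_tab below 0.001 m), for 0.05 s.
2. the carrier is twisted to the stop (z of burr in the frame of mouth below -0.0185 m and horizontal distance between burr and mouth below 0.004 m and value of joint lock_tab above 0.003 m), for 0.1 s.
At the end, for the whole second after the job is handed in: The carrier is locked in the grinder: its lugs under the ledge (underside at least 18.5 mm below the collar's top), within 4 mm of the chamber axis, upright within 4 degrees, twisted to the stop so that the safety tab is pushed by more than 3 mm, at rest and let go of (all of step 2 and angle between burr's own z axis and vertical below 0.07 rad and linear speed of burr below 0.02 m/s and contact force between burr and the fingers below 0.1 N); the robot touches nothing.
It fails at once if the carrier is forced against the grinder with more than 40 N (contact force between burr and grinder above 40 N).
It fails at once if the arm or its fingers press on the grinder with more than 20 N (contact force between any of the fingers, the arm and grinder above 20 N).
It fails at once if another thing is pushed out of its place (more than 15 mm) (distance of any of cup_a, cup_b, jebena, pot, funnel, hopper, jar, brush from where it was at the start of the episode above 0.015 m).
It fails at once if a glass cup or the jebena is tipped (angle between any of cup_a, cup_b, jebena's own z axis and vertical above 0.35 rad).
It also fails if it takes over 69 s, if anything falls off the work surface, if the arm or the gripper's body presses on something with over 40 N, if the wrist force passes 120 N, or if a joint passes its speed limit or range.

## Robot

A 7-joint arm with a two-finger parallel gripper is mounted at the origin on the work surface. World frame = base frame: x ahead of the robot, y to its left, z up, the work surface at z = 0. Lengths are in m, angles in rad, forces in N, time in s.
With the tool pointing down it reaches from about 0.425 to 0.975 m from the base axis. Payload 16.7 kg.
Tool frame: the origin (TCP) lies midway between the tips of the shut fingers; the grasp point (between the pads) lies 19 mm behind it; z points along the fingers, y is the line along which they close (so a half turn about z gives the same grasp; the last joint's range is limited). The gripper opens to 85 mm and grips with 20 to 120 N. Pads are 22 mm wide; open, the fingers measure 114 mm over their backs; the gripper's body (76 mm by 85 mm) begins 54 mm behind the grasp point. The pads swing forward as they close: fully open they stand 13 mm farther back than shut.
Start: joints at [-0.149, 0.426, 0.074, 1.606, -0.034, 1.111, -0.067], TCP at [0.675, -0, 0.231] pointing down, gripper open.
Joint ranges: [-2.85, 2.85], [-0.5, 2.14], [-1.23, 1.37], [0.21, 2.46], [-1.02, 4.16], [0.16, 2.05], [-2.73, 2.73]. Speed limits (rad/s): [1.89, 1.89, 2.39, 2.39, 3.01, 3.01, 3.01].

## Interface

Orientations are given as a unit quaternion [x, y, z, w].
In Python, from plant import r, read_camera gives the robot as it stands.
- The arm moves only by the tool play_rows, never from a script. Its arguments are lists of equal length, an entry for each row: "angular": the turn, a rotation vector about the tool's x, y, z in units of 45 degrees (1.0 is 45 degrees), a list of three; "dp": the shift along the tool's x, y, z in units of 0.8 m (1.0 is 0.8 m), a list of three; "grip": the closure in counts, from 0 (fully open) to 255 (shut). In form: {"angular": [[rx, ry, rz], ...], "dp": [[x, y, z], ...], "grip": [grip, ...]}. A call has 1 to 8 rows; each row is the pose to reach, as a shift and turn from the pose commanded when the call began, along the tool's axes at that moment; what a row does not reach only later rows make up. A row lasts 1/10 s, in which the tool goes at most 50 mm and 8.59 degrees, less where a joint would pass 70% of its speed; a pose out of reach is approached as far as the arm can. A call with a number of a shift or a turn outside -1 to 1 is refused whole. A call with a gripper value outside its range is refused whole. The fingers move at their own pace and stop on an object; "grip_force" is the grip in N (left out, the last holds). Time passes only in rows, so rows that repeat a pose let the fingers close. It gives the time, the measured TCP pose, the force, the opening and the grip force at its end, in the units of the state.
- r.sense(): the state, without advancing time (a new reading comes with each control period).
- read_camera(name): name is "scene" or "side" or "wrist"; returns a dict with "pixels" (400x640x3 uint8, blue, green, red), "range_z" (400x640 float32, m along the optical axis (not along the pixel's ray), 0 where there is no reading), "fx", "fy", "cx", "cy" (pixels), "R" (3x3) and "t" (3): a world point X has camera coordinates R X + t. Camera axes: x right, y down, z forward; pixel columns grow to the right and rows downward; lengths in m; the calibration is good to about 2 mm. A picture is of the moment at which its call begins.
- r.close_job(): hands the job in; it is judged then, once.
The state is a dict: "clock": time; "joints": joint angles; "joint_vel": joint speeds; "effort": joint torques, N m; "eef_pos": TCP position; "tcp_rot": TCP orientation; "ft_force": force on the tool from outside, world axes, zero at the start; "torque": the same for the moment, N m; "opening": finger opening in m; "grasp_force": force on a finger pad.
Only numpy, scipy, OpenCV 4.12 (cv2) and the standard library are available. Lean on these libraries where they do the work, as an engineer would, in place of code of your own. Each camera call takes 0.05 s, during which the arm holds its last target. There are 200 camera calls.

## Working session

There is one attempt and no reset: what is moved stays moved. The work goes in short steps, Python scripts to look and compute and a tool call to move; the robot and the scene stay as the last step left them, time stands still between calls to the robot, and variables do not carry over. Pictures are saved under pics/ and viewed, at most 10 in all, crops included, and the job is handed in when it is done.

Besides the shell and the picture viewer there is one more tool, called after "Emit:" as name(argument=value, ...) on one line, values as JSON. play_rows: Moves the arm, as the interface text tells. Shifts and turns lie within -1 to 1; 1 stands for 0.8 m of shift or 45 degrees of turn. Its arguments: {"type":"object","properties":{"angular":{"type":"array"},"dp":{"type":"array"},"grip":{"type":"array"},"grip_force":{"type":"number"}},"required":["angular","dp","grip"]}

```bash
mkdir -p pics; ls
cat > h.py <<'E'
import numpy as np, cv2
from plant import r, read_camera
def pts(c):
    z=c["range_z"]; v,u=np.mgrid[0:z.shape[0],0:z.shape[1]]
    p=np.stack([(u-c["cx"])/c["fx"]*z,(v-c["cy"])/c["fy"]*z,z],-1)
    return (p-c["t"])@c["R"]   # R^T (p-t)
def proj(c,X):
    p=np.asarray(X)@c["R"].T+c["t"]; return np.stack([p[...,0]/p[...,2]*c["fx"]+c["cx"],p[...,1]/p[...,2]*c["fy"]+c["cy"]],-1)
def ray(c,uv,h):
    uv=np.atleast_2d(uv); d=np.c_[(uv[:,0]-c["cx"])/c["fx"],(uv[:,1]-c["cy"])/c["fy"],np.ones(len(uv))]@c["R"]
    o=-c["R"].T@c["t"]; return o+d*((h-o[2])/d[:,2])[:,None]
E
python3 - <<'E'
from h import *
s=r.sense(); print({k:np.round(v,3) for k,v in s.items()})
for n in ("scene","side","wrist"):
    c=read_camera(n); cv2.imwrite(f"pics/{n}0.png",c["pixels"]); np.savez(f"{n}0.npz",**c)
    print(n,-c["R"].T@c["t"],c["fx"])
a=np.vstack([cv2.imread(f"pics/{n}0.png") for n in("scene","side")])
cv2.imwrite("pics/both.png",cv2.resize(a,(480,600)))
E
```

```text
pics
{'clock': np.float64(0.0), 'joints': array([-0.149,  0.427,  0.074,  1.607, -0.034,  1.111, -0.067]), 'joint_vel': array([-0.001, -0.   ,  0.001, -0.001, -0.001,  0.001, -0.001]), 'effort': array([ 1.0000e-03, -9.4984e+01,  3.7620e+00, -4.6352e+01,  1.9000e-02,
        1.0000e-02,  0.0000e+00]), 'eef_pos': array([ 0.675, -0.   ,  0.231]), 'tcp_rot': array([ 0.707,  0.707, -0.001, -0.   ]), 'ft_force': array([ 0.922, -0.221, -0.209]), 'torque': array([-0.011,  0.007,  0.   ]), 'grasp_force': np.float64(0.0), 'opening': np.float64(0.085)}
scene [1.57719861 0.29956563 0.87910127] 384.4819345037554
side [0.32813768 0.79175134 0.92720446] 434.32482018534745
wrist [0.6740571  0.08381559 0.37352065] 341.384959628353
```

View pics/scene0.png

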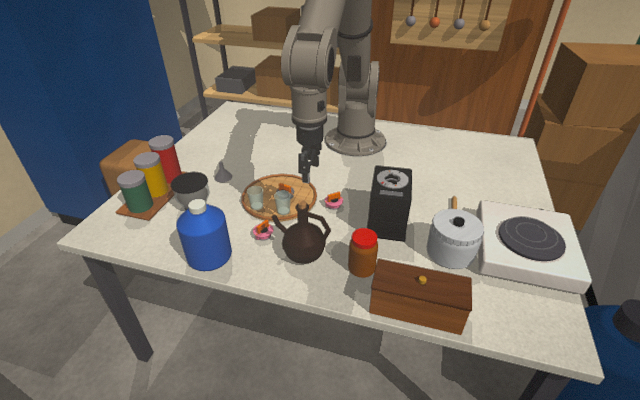

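View pics/side0.png

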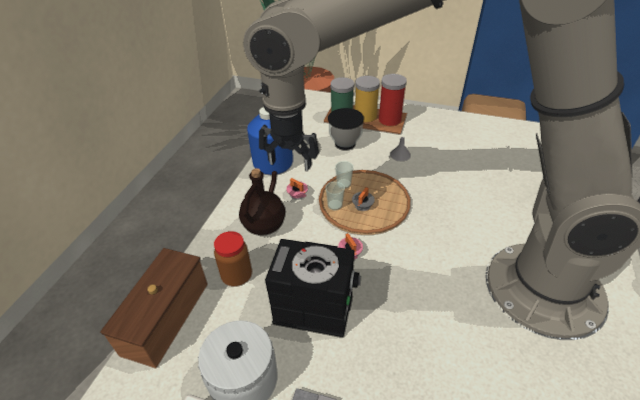

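The burr is at side (363,200), on the tray behind the cups. The pink look-alikes are at side (297,188) and (350,245), and the grinder's collar is at side (316,263).

Run:
```python
from h import *
for n,box in (("side",(180,220,340,390)),("scene",(175,215,265,305))):
    c=dict(np.load(n+"0.npz")); P=pts(c); b=c["pixels"].astype(int)
    hsv=cv2.cvtColor(c["pixels"],cv2.COLOR_BGR2HSV)
    m=np.zeros(b.shape[:2],bool); m[box[0]:box[1],box[2]:box[3]]=True
    o=m&(hsv[...,0]<14)&(hsv[...,1]>170)&(hsv[...,2]>80)
    v,u=np.nonzero(o);print(n,"orange",o.sum(), u.mean(),v.mean(), P[o].mean(0),np.percentile(P[o],[5,95],axis=0))
    q=P[o]; q=q[q[:,2]>.045]; 
    if len(q)>5:
        mu=q[:,:2].mean(0);w,V=np.linalg.eigh(np.cov(q[:,:2].T));print("bar",mu,q.mean(0),np.degrees(np.arctan2(V[1,1],V[0,1])),np.sqrt(w))
    # collar
    k=(abs(P[...,2]-.18)<.004)&(hsv[...,2]>110)&(hsv[...,1]<60)
    q=P[k]; q=q[(q[:,0]>.4)&(q[:,0]<1.1)]; print("collar",len(q),np.median(q,0),np.percentile(q,[2,98],axis=0))
    # grinder top
    k=(abs(P[...,2]-.18)<.004); q=P[k];q=q[(np.hypot(*(q[:,:2]-[np.median(P[k][:,0]),np.median(P[k][:,1])]).T)<.15)]
    print("top",len(q),cv2.minAreaRect(q[:,:2].astype(np.float32)))
c=dict(np.load("side0.npz"))
im=cv2.hconcat([cv2.resize(c["pixels"][160:260,270:420],None,fx=2.6,fy=2.6,interpolation=2),cv2.resize(c["pixels"][230:330,260:410],None,fx=2.6,fy=2.6,interpolation=2)])
cv2.imwrite("pics/crop.png",im)
```

```text
side orange 69 362.7826086956522 194.85507246376812 [ 0.51238742 -0.14677518  0.05672203] [[ 0.5056935  -0.16923973  0.0430207 ]
 [ 0.5199179  -0.12818898  0.06377672]]
bar [ 0.51186108 -0.14718764] [ 0.51186108 -0.14718764  0.05850921] 76.87661564465854 [0.00310862 0.01403287]
collar 1168 [0.53004916 0.21882402 0.17931438] [[ 0.48678307 -0.66675541  0.1765858 ]
 [ 0.57933304  0.27741085  0.18213967]]
top 1893 ((0.5433855652809143, 0.23237448930740356), (0.17281626164913177, 0.12391496449708939), 4.253686428070068)
scene orange 57 284.94736842105266 187.19298245614036 [ 0.51775542 -0.1514949   0.05562855] [[ 0.510655   -0.17333229  0.04437405]
 [ 0.5233696  -0.13203713  0.06520131]]
bar [ 0.51777085 -0.1513587 ] [ 0.51777085 -0.1513587   0.05671404] 79.87724752639666 [0.00315898 0.01451636]
collar 613 [0.53622233 0.20136709 0.18042259] [[ 0.46468689 -0.67343638  0.176662  ]
 [ 0.62057045  0.27351589  0.18330456]]
top 0 ((0.0, 0.0), (0.0, 0.0), 0.0)
```

View pics/crop.png

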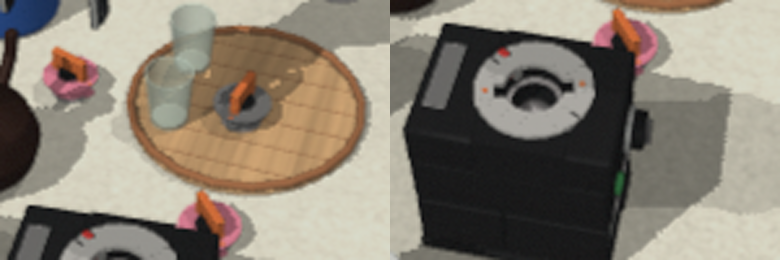

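Left crop: the burr is upright at about (243,100), clear of the cups at (170,90) and (192,38). Right crop: the collar's bore is at about (535,92), with slots on its left and right, orange dots at (485,90) and (582,85), and the red tab at (503,52). I'll move over the burr for a close look.

Emit:
play_rows(angular=[[0,0,0.1],[0,0,0.2],[0,0,0.27],[0,0,0.27],[0,0,0.27],[0,0,0.27],[0,0,0.27],[0,0,0.27]], dp=[[-0.04,-0.04,0],[-0.08,-0.085,0],[-0.12,-0.13,0],[-0.16,-0.17,0],[-0.186,-0.2,0],[-0.186,-0.2,0],[-0.186,-0.2,0],[-0.186,-0.2,0]], grip=[100,100,100,100,100,100,100,100], grip_force=40)

```text
clock: 0.95
eef_pos: [0.5155, -0.1481, 0.2313]
tcp_rot: [0.778, 0.629, 0.0, -0.0]
ft_force: [0.0, -0.1, -0.6]
opening: 0.0514
grasp_force: 0.0
```

```bash
cat > m.py <<'E'
from h import *
import sys
from scipy.spatial.transform import Rotation as R
n=sys.argv[1]; s=r.sense(); print(np.round(s["eef_pos"],4),np.round(s["tcp_rot"],4),s["opening"],s["clock"],"ft",np.round(s["ft_force"],1))
c=read_camera("wrist"); np.savez(f"w{n}.npz",**c); cv2.imwrite(f"pics/w{n}.png",c["pixels"]); print("cam",-c["R"].T@c["t"])
P=pts(c);hsv=cv2.cvtColor(c["pixels"],cv2.COLOR_BGR2HSV)
o=(hsv[...,0]<14)&(hsv[...,1]>150)&(hsv[...,2]>80)
N,L,st,ce=cv2.connectedComponentsWithStats(o.astype(np.uint8))
for i in range(1,N):
    if st[i,4]<8: continue
    q=P[L==i]; top=q[q[:,2]>np.percentile(q[:,2],95)-.004]
    (mu,wh,an)=cv2.minAreaRect(top[:,:2].astype(np.float32)); bx=cv2.boxPoints((mu,wh,an)); e=[bx[1]-bx[0],bx[2]-bx[1]]; e=max(e,key=np.linalg.norm)
    print(st[i],np.round(ce[i],1),"z",np.round(np.percentile(q[:,2],[5,50,95]),4),"mean",np.round(q.mean(0),4),"top",np.round(mu,4),np.round(wh,4),"deg",round(float(np.degrees(np.arctan2(e[1],e[0]))),1))
E
python3 m.py 1
```

```text
[ 0.5155 -0.1481  0.2313] [ 7.777e-01  6.287e-01  1.000e-04 -1.000e-04] 0.05141852521920419 0.95 ft [ 0.  -0.1 -0.6]
cam [ 0.53243474 -0.06616549  0.37414577]
[290   1   6   6  24] [292.5   3.8] z [0.0261 0.0276 0.0288] mean [0.5227 0.0069 0.0275] top [0.5228 0.0069] [0.004  0.0039] deg 47.0
[ 198   59  256  212 3615] [311.5 133. ] z [0.0149 0.0167 0.0181] mean [ 0.5118 -0.1127  0.0182] top [ 0.5138 -0.143 ] [0.2784 0.2074] deg 0.9
[495 127   5   5  21] [497. 129.] z [0.0268 0.0277 0.0286] mean [ 0.6964 -0.1429  0.0276] top [ 0.6966 -0.143 ] [0.004  0.0049] deg -13.4
[508 126  60  21 590] [539.8 136.6] z [0.0501 0.0549 0.0563] mean [ 0.7214 -0.152   0.0558] top [ 0.6382 -0.1171] [0.011  0.2345] deg -23.0
[317 149   6   5  23] [319.2 151.1] z [0.0344 0.0356 0.0365] mean [ 0.5185 -0.126   0.0355] top [ 0.5188 -0.1259] [0.0041 0.005 ] deg -8.7
[314 157  11  55 551] [319.3 184.5] z [0.0358 0.0629 0.0643] mean [ 0.5128 -0.153   0.0607] top [ 0.5198 -0.1224] [0.1152 0.0088] deg 77.7
[265 281 111  23 778] [319.3 295.2] z [0.013  0.0161 0.0181] mean [ 0.4813 -0.3002  0.0197] top [ 0.4774 -0.1952] [0.1272 0.2499] deg -86.1
```

View pics/w1.png

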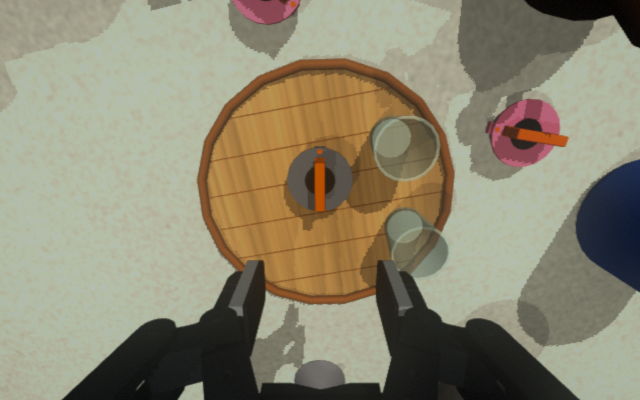

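The burr's bar is upright in the image at (319,184), already parallel to the pads. The cups are at (405,148) and (415,245), to its right.

```bash
cat > a.py <<'E'
from h import *
c=dict(np.load("w1.npz")); hsv=cv2.cvtColor(c["pixels"],cv2.COLOR_BGR2HSV)
P=pts(c); o=((hsv[...,0]<14)&(hsv[...,1]>150)&(hsv[...,2]>80)).astype(np.uint8)
o[:155]=0;o[215:]=0;o[:,:305]=0;o[:,335:]=0
t=(o>0)&(abs(P[...,2]-.063)<.0025)
v,u=np.nonzero(t); q=ray(c,np.c_[u,v],.063)[:,:2].astype(np.float32)
mu=np.median(q,0);k=np.linalg.norm(q-mu,axis=1)<.03
rc=cv2.minAreaRect(q[k]);print(rc,cv2.boxPoints(rc), q[k].mean(0))
d=cv2.fitLine(q[k],cv2.DIST_L2,0,.01,.01).ravel();print("deg",np.degrees(np.arctan2(d[1],d[0])))
# flange circle (dark grey at z .035)
f=(abs(P[...,2]-.035)<.004); f[:140]=0;f[230:]=0;f[:,:270]=0;f[:,:][:,370:]=0
cn=P[f][:,:2].astype(np.float32); print("flange",len(cn),cv2.minEnclosingCircle(cn),np.median(cn,0),cn.min(0),cn.max(0))
# cups: points z>.05 on tray right
g=(P[...,2]>.06)&(P[...,2]<.09); g[:, :350]=0; g[:,460:]=0; g[:100]=0; g[285:]=0
q=P[g]; print("cups",len(q),np.percentile(q,[1,99],axis=0)) if len(q) else print("no cup depth")
for uv in ((405,148),(420,250)): print("cup rim",ray(c,uv,.08))
# grinder collar from side+scene: ray cast inner collar mask onto .18
for n in("side","scene"):
    c=dict(np.load(n+"0.npz")); P=pts(c); hsv=cv2.cvtColor(c["pixels"],cv2.COLOR_BGR2HSV)
    k=(abs(P[...,2]-.18)<.005)&(hsv[...,2]>100)&(np.hypot(P[...,0]-.53,P[...,1]-.22)<.08)
    pk=ray(c,np.argwhere(k)[:,::-1],.18)[:,:2].astype(np.float32)
    h=cv2.convexHull(pk); print(n,k.sum(),"collar",cv2.fitEllipse(h),cv2.minEnclosingCircle(pk))
E
python3 a.py
```

```text
((0.5125726461410522, -0.15517494082450867), (0.04737498611211777, 0.008733130060136318), 77.89494323730469) [[ 0.5033358  -0.17742005]
 [ 0.51187474 -0.17925143]
 [ 0.5218095  -0.13292983]
 [ 0.51327056 -0.13109845]] [ 0.51266885 -0.15545805]
deg 77.1146
flange 2730 ((0.51263028383255, -0.15522538125514984), 0.034048549830913544) [ 0.5158911  -0.15253438] [ 0.47891372 -0.1890176 ] [ 0.54627097 -0.12141342]
cups 3006 [[ 0.56690154 -0.26144819  0.06029735]
 [ 0.62204446 -0.10480914  0.08139238]]
cup rim [[ 0.59328681 -0.13103707  0.08      ]]
cup rim [[ 0.59455495 -0.23120422  0.08      ]]
side 1005 collar ((0.5453811883926392, 0.2280350625514984), (0.11077260226011276, 0.12669475376605988), 89.193115234375) ((0.5468283891677856, 0.22648966312408447), 0.0642109364271164)
scene 390 collar ((0.5302923321723938, 0.21899361908435822), (0.11969688534736633, 0.1608637124300003), 97.21057891845703) ((0.5333297848701477, 0.22100241482257843), 0.07881668955087662)
```

Emit:
play_rows(angular=[[0,0,0],[0,0,0],[0,0,0],[0,0,0],[0,0,0],[0,0,0],[0,0,0],[0,0,0]], dp=[[-0.0094,-0.0016,0.04],[-0.0094,-0.0016,0.09],[-0.0094,-0.0016,0.14],[-0.0094,-0.0016,0.185],[-0.0094,-0.0016,0.215],[-0.0094,-0.0016,0.232],[-0.0094,-0.0016,0.239],[-0.0094,-0.0016,0.239]], grip=[125,125,125,125,125,125,125,125])

```text
clock: 1.8
eef_pos: [0.5124, -0.1557, 0.04]
tcp_rot: [0.778, 0.628, -0.0, -0.0]
ft_force: [-0.4, -1.1, 0.5]
opening: 0.0439
grasp_force: 0.0
```

Emit:
play_rows(angular=[[0,0,0],[0,0,0],[0,0,0],[0,0,0],[0,0,0],[0,0,0],[0,0,0],[0,0,0]], dp=[[0,0,0],[0,0,0],[0,0,0],[0,0,0],[0,0,0],[0,0,0],[0,0,0],[0,0,0]], grip=[255,255,255,255,255,255,255,255], grip_force=60)

```text
clock: 2.6
eef_pos: [0.5129, -0.156, 0.0412]
tcp_rot: [0.778, 0.628, 0.001, 0.001]
ft_force: [-0.5, -0.3, 8.5]
opening: 0.0087
grasp_force: 60.0
```

Emit:
play_rows(angular=[[0,0,0],[0,0,0],[0,0,0],[0,0,0],[0,0,0],[0,0,0],[0,0,0],[0,0,0]], dp=[[0,0,-0.02],[0,0,-0.06],[0,0,-0.12],[0,0,-0.18],[0,0,-0.24],[0,0,-0.29],[0,0,-0.32],[0,0,-0.32]], grip=[255,255,255,255,255,255,255,255])

```text
clock: 3.4
eef_pos: [0.5134, -0.1563, 0.3001]
tcp_rot: [0.778, 0.628, 0.002, 0.002]
ft_force: [0.7, -0.1, -2.5]
opening: 0.009
grasp_force: 58.9
```

```bash
python3 m.py 2 | head -2
python3 - <<'E'
from h import *
c=dict(np.load("side0.npz")); P=pts(c); hsv=cv2.cvtColor(c["pixels"],cv2.COLOR_BGR2HSV)
# collar via connected component near (300,255) in side
k=((hsv[...,2]>110)&(hsv[...,1]<70)&(abs(P[...,2]-.18)<.006)).astype(np.uint8)
N,L,st,ce=cv2.connectedComponentsWithStats(k); 
for i in range(1,N):
    if st[i,4]>40: print(st[i],ce[i])
i=max(range(1,N),key=lambda i:st[i,4]); v,u=np.nonzero(L==i); q=ray(c,np.c_[u,v],.18)[:,:2].astype(np.float32)
print(cv2.minEnclosingCircle(q),cv2.fitEllipse(cv2.convexHull(q)))
for a in((485,90),(582,85),(503,52)):
    uv=np.array([(a[0]-390)/2.6+260,a[1]/2.6+230]);print(uv,ray(c,uv,.18))
E
```

```text
[ 0.5134 -0.1563  0.3001] [0.778  0.6282 0.0022 0.0022] 0.008979843601099628 3.4 ft [ 0.7 -0.1 -2.5]
cam [ 0.52948946 -0.07424424  0.44305006]
[  0   0 133  75 453] [61.86975717 38.14348786]
[382  74  25  14 247] [393.67206478  79.89068826]
[292 246  47  37 944] [314.96080508 264.6440678 ]
((0.5338350534439087, 0.23172511160373688), 0.05084192380309105) ((0.5338517427444458, 0.23175913095474243), (0.10030443966388702, 0.10071468353271484), 134.19882202148438)
[296.53846154 264.61538462] [[0.57126169 0.24601427 0.18      ]]
[333.84615385 262.69230769] [[0.49503284 0.21748117 0.18      ]]
[303.46153846 250.        ] [[0.57052622 0.20248071 0.18      ]]
```

Emit:
play_rows(angular=[[0,0,-0.1],[0,0,-0.2],[0,0,-0.32],[0,0,-0.44],[0,0,-0.56],[0,0,-0.68],[0,0,-0.8],[0,0,-0.9]], dp=[[0.03,0,0],[0.08,0,0],[0.13,0,0],[0.18,0,0],[0.235,0,0],[0.29,0,0],[0.345,0,0],[0.4,0,0]], grip=[255,255,255,255,255,255,255,255])

```text
clock: 4.25
eef_pos: [0.5787, 0.1593, 0.2946]
tcp_rot: [0.51, 0.86, -0.001, -0.001]
ft_force: [0.3, -0.0, -1.3]
opening: 0.0087
grasp_force: 58.7
```

Emit:
play_rows(angular=[[0,0,-0.15],[0,0,-0.3],[0,0,-0.45],[0,0,-0.6],[0,0,-0.75],[0,0,-0.9],[0,0,-1],[0,0,-1]], dp=[[0.025,0.025,0],[0.05,0.05,0],[0.07,0.07,0],[0.094,0.097,0],[0.094,0.097,0],[0.094,0.097,0],[0.094,0.097,0],[0.094,0.097,0]], grip=[255,255,255,255,255,255,255,255])

```text
clock: 5.05
eef_pos: [0.6113, 0.2603, 0.2944]
tcp_rot: [0.143, 0.99, -0.0, -0.001]
ft_force: [0.1, -0.9, -1.9]
opening: 0.0085
grasp_force: 58.9
```

Emit:
play_rows(angular=[[0,0,-0.15],[0,0,-0.3],[0,0,-0.45],[0,0,-0.6],[0,0,-0.75],[0,0,-0.81],[0,0,-0.81],[0,0,-0.81]], dp=[[0,0,0],[0,0,0],[0,0,0],[0,0,0],[0,0,0],[0,0,0],[0,0,0],[0,0,0]], grip=[255,255,255,255,255,255,255,255])

```text
clock: 5.85
eef_pos: [0.6117, 0.26, 0.2955]
tcp_rot: [-0.171, 0.985, -0.0, -0.001]
ft_force: [0.2, 0.2, -1.8]
opening: 0.0088
grasp_force: 58.9
```

```bash
python3 m.py 3 ; python3 -c "
from h import *
print(np.round(r.sense()['joints'],2))"
```

```text
[0.6117 0.26   0.2955] [-1.705e-01  9.854e-01 -0.000e+00 -5.000e-04] 0.008796668443672172 5.85 ft [ 0.2  0.2 -1.8]
cam [0.53179109 0.23131338 0.43838704]
[   0    0   86   72 1099] [48.6 42.1] z [0.0132 0.0162 0.0181] mean [ 0.5906 -0.0714  0.0171] top [0.5493 0.0431] [0.0771 0.37  ] deg -72.9
[121   0  16   5  65] [128.    1.7] z [0.0271 0.0321 0.043 ] mean [0.5207 0.0149 0.0332] top [0.5205 0.0172] [0.0009 0.0043] deg -56.3
[311  21   7   7  39] [313.6  24. ] z [0.1793 0.1806 0.1822] mean [0.4958 0.2139 0.1806] top [0.4959 0.2142] [0.0039 0.0041] deg -69.9
[260 118  12  12  81] [265.3 123.5] z [0.1824 0.1834 0.1847] mean [0.5696 0.2024 0.1835] top [0.5696 0.2025] [0.0051 0.0085] deg -28.2
[316 143   6   6  30] [318.4 145.4] z [0.1802 0.1807 0.1815] mean [0.572  0.2444 0.1808] top [0.5721 0.2445] [0.0039 0.0038] deg 18.8
[315 203  11  11  92] [320.2 207.7] z [0.289  0.2901 0.2911] mean [0.5817 0.2492 0.2901] top [0.5819 0.2492] [0.0052 0.0046] deg 19.3
[ 308  220   25  126 2816] [320.2 281.2] z [0.2963 0.3171 0.3182] mean [0.6055 0.2577 0.3132] top [0.5822 0.2492] [0.107  0.0097] deg 20.1
[ 172  238   82   88 4456] [211.3 284.7] z [0.0989 0.1296 0.1311] mean [0.7574 0.1899 0.1244] top [0.6744 0.2205] [0.0701 0.2773] deg -18.5
[250 304  16  14 135] [256.9 311. ] z [0.0417 0.0518 0.0645] mean [0.8268 0.2473 0.0549] top [0.6811 0.2403] [0.2989 0.0092] deg 1.7
[303 359  36  29 793] [319.1 374.6] z [0.1111 0.1121 0.1132] mean [0.8452 0.3419 0.113 ] top [0.7022 0.2812] [0.3525 0.0432] deg 23.3
[234 396   4   4   8] [235.8 397.9] z [0.1111 0.1118 0.1129] mean [0.9166 0.256  0.1119] top [0.9164 0.2561] [0.0021 0.0068] deg -8.9
[404 396   3   4   8] [404.9 397.8] z [0.1114 0.1119 0.1126] mean [0.845  0.4563 0.112 ] top [0.8449 0.456 ] [0.0054 0.0021] deg 50.2
[-0.24  0.39 -0.35  1.53  0.14  1.25  1.3 ]
```

View pics/w3.png

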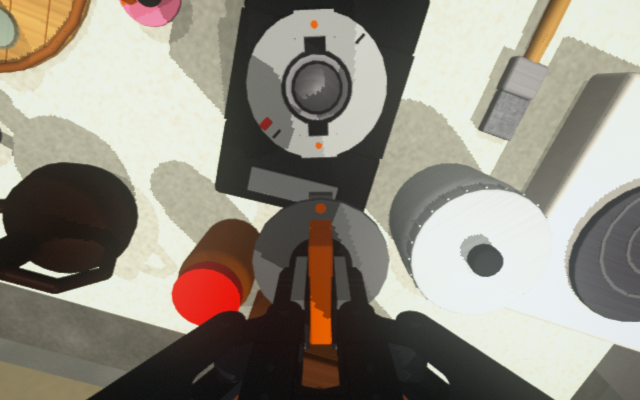

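Collar centred near (317,84), with slots at (315,44) and (318,128) and orange dots at (314,24) and (318,145). The held burr's flange is below, its dot at (320,208), with the bar along the image vertical. Now I'll measure both precisely.

```bash
cat > b.py <<'E'
from h import *
import sys
c=dict(np.load(sys.argv[1])); P=pts(c); hsv=cv2.cvtColor(c["pixels"],cv2.COLOR_BGR2HSV)
near=np.hypot(P[...,0]-.534,P[...,1]-.23)<.058
k=(near&(hsv[...,2]>85)&(abs(P[...,2]-.18)<.005)).astype(np.uint8)
N,L,st,ce=cv2.connectedComponentsWithStats(k);i=1+np.argmax(st[1:,4]);v,u=np.nonzero(L==i)
q=ray(c,np.c_[u,v],.18)[:,:2].astype(np.float32);h=cv2.convexHull(q)
print("collar z",np.median(P[L==i][:,2]),cv2.minEnclosingCircle(q),cv2.fitEllipse(h)); C=np.array(cv2.fitEllipse(h)[0])
# slots: non-collar pixels in radius 27..34, cast on .18
X=ray(c,np.argwhere(near)[:,::-1],.18)[:,:2]; kk=k[near]
d=X-C; R=np.hypot(*d.T); a=np.degrees(np.arctan2(d[:,1],d[:,0])); s=(R>28)&(R<33.5); s=(R>.028)&(R<.0335)&(kk==0)
for lo in(0,180):
    w=(a-lo-20+90)%360-90; z=s&(abs(w)<30); print("slot",lo,z.sum(),20+lo+np.median(w[z]),20+lo+np.percentile(w[z],[3,97]))
# burr flange & bar
f=(abs(P[...,2]-.290)<.003)&(np.hypot(P[...,0]-.612,P[...,1]-.26)<.05)
w=P[f][:,:2].astype(np.float32); print("flange z",np.median(P[f][:,2]),cv2.minEnclosingCircle(w))
o=(hsv[...,0]<14)&(hsv[...,1]>150)&(P[...,2]>.312)&(P[...,2]<.324)&(np.hypot(P[...,0]-.612,P[...,1]-.26)<.04)
w=P[o];wx=w[:,:2].astype(np.float32); l=cv2.fitLine(wx,2,0,.01,.01).ravel(); print("bar z",np.median(w[:,2]),cv2.minAreaRect(wx),np.degrees(np.arctan2(l[1],l[0])),wx.mean(0))
n=np.cross(*np.linalg.svd(w-w.mean(0),full_matrices=False)[2][:2]);print("bar top normal",n)
pf=P[f]; A=np.c_[pf[:,:2]-pf[:,:2].mean(0),np.ones(len(pf))]; print("flange slope",np.linalg.lstsq(A,pf[:,2],rcond=None)[0])
E
python3 b.py w3.npz
```

```text
collar z 0.18002668431057367 ((0.5337393283843994, 0.22929266095161438), 0.051610495895147324) ((0.5338039994239807, 0.2293579876422882), (0.1003698855638504, 0.1016114354133606), 118.42561340332031)
slot 0 148 21.645494647312375 [ 9.19694468 34.96025901]
slot 180 195 201.39891896205017 [188.70195568 214.76917847]
flange z 0.289450300122663 ((0.609611988067627, 0.2596738934516907), 0.034120455384254456)
bar z 0.31730215715815535 ((0.6097133159637451, 0.2590978741645813), (0.04851093888282776, 0.00992482341825962), 19.79578399658203) 19.917175 [0.60704696 0.25830463]
bar top normal [ 0.01304148  0.01592119 -0.9997882 ]
flange slope [-0.00063971  0.00302329  0.28945599]
```

Emit:
play_rows(angular=[[0,0,-0.02],[0,0,-0.04],[0,0,-0.04],[0,0,-0.04],[0,0,-0.04],[0,0,-0.04],[0,0,-0.04],[0,0,-0.04]], dp=[[0.04,-0.002,0],[0.08,-0.0038,0],[0.102,-0.0038,0.01],[0.102,-0.0038,0.04],[0.102,-0.0038,0.065],[0.102,-0.0038,0.08],[0.102,-0.0038,0.08],[0.102,-0.0038,0.08]], grip=[255,255,255,255,255,255,255,255])

```text
clock: 6.7
eef_pos: [0.5366, 0.2298, 0.2326]
tcp_rot: [-0.187, 0.982, 0.0, 0.0]
ft_force: [-0.8, 0.3, -1.7]
opening: 0.0086
grasp_force: 58.9
```

```bash
cat > d.py <<'E'
from h import *
import sys
s=r.sense();p=s["eef_pos"];print(np.round(p,4),np.round(s["tcp_rot"],4),np.degrees(2*np.arctan2(s["tcp_rot"][1],s["tcp_rot"][0])),np.round(s["ft_force"],1),np.round(s["torque"],2))
c=read_camera("wrist");np.savez("w"+sys.argv[1],**c);cv2.imwrite(f"pics/w{sys.argv[1]}.png",c["pixels"]);P=pts(c); hsv=cv2.cvtColor(c["pixels"],cv2.COLOR_BGR2HSV)
f=(abs(P[...,2]-(p[2]-.006))<.003)&(np.hypot(*(P[...,:2]-p[:2]).transpose(2,0,1))<.04)
w=P[f];l=np.linalg.lstsq(np.c_[w[:,:2]-p[:2],np.ones(len(w))],w[:,2],rcond=None)[0]
print("flange",np.round(cv2.minEnclosingCircle(w[:,:2].astype(np.float32))[0],4),"underside",np.median(w[:,2])-.027,"slope",np.round(l[:2],3))
o=(hsv[...,0]<14)&(hsv[...,1]>150)&(abs(P[...,2]-p[2]-.022)<.004)&(np.hypot(*(P[...,:2]-p[:2]).transpose(2,0,1))<.04)
wx=P[o][:,:2].astype(np.float32);l=cv2.fitLine(wx,2,0,.01,.01).ravel();print("bar",cv2.minAreaRect(wx),np.degrees(np.arctan2(l[1],l[0])))
E
python3 d.py 4
python3 - <<'E'
from h import *
c=read_camera("side");np.savez("s4",**c)
for z,n in((.18,"mouth"),):print(proj(c,[.5338,.2293,z]))
cv2.imwrite("pics/s4.png",cv2.resize(c["pixels"][190:310,240:400],(800,600),interpolation=2))
E
```

```text
[0.5366 0.2298 0.2326] [-1.871e-01  9.823e-01  1.000e-04  1.000e-04] 201.57254505888562 [-0.8  0.3 -1.7] [ 0.01 -0.01 -0.04]
flange [0.5345 0.229 ] underside 0.19960024196699042 slope [0.001 0.004]
bar ((0.5346021056175232, 0.2287338227033615), (0.048236019909381866, 0.009884377010166645), 21.3892822265625) 21.849947
[315.27770123 262.73687582]
```

View pics/s4.png

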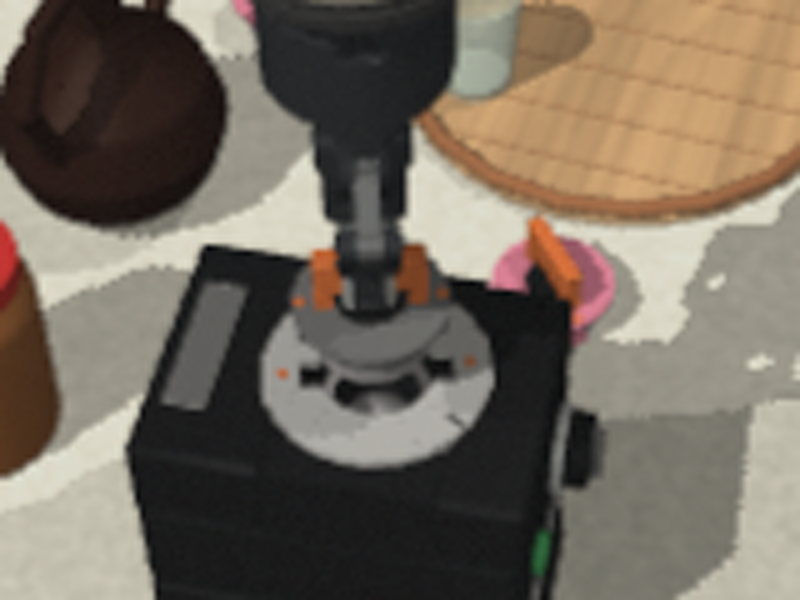

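The burr hangs over the mouth. Crop positions: flange dots (298,300) and (443,293), collar dots (283,373) and (470,360). I'll compare the two in this one view.

Run:
```python
from h import *
c=dict(np.load("s4.npz")); hsv=cv2.cvtColor(c["pixels"],cv2.COLOR_BGR2HSV)
o=((hsv[...,0]<18)&(hsv[...,1]>95)&(hsv[...,2]>90)).astype(np.uint8); o[:240]=0;o[270:]=0;o[:,:290]=0;o[:,340:]=0
N,L,st,ce=cv2.connectedComponentsWithStats(o)
for i in range(1,N): print(st[i],np.round(ce[i],1))
def crop(a): return np.array([240+a[0]/5-.4,190+a[1]/5-.4])
for nm,a,b,z in(("flange",(298,300),(443,293),.2268),("collar",(283,373),(470,360),.18)):
    A,B=ray(c,crop(a),z)[0],ray(c,crop(b),z)[0]; d=A-B; print(nm,np.round((A+B)/2,4),np.hypot(*d[:2]),np.degrees(np.arctan2(d[1],d[0])))
```

```text
[302 240   7  12  64] [304.5 245.3]
[319 240   7  11  55] [322.5 245. ]
[298 249   3   2   5] [299.2 249.6]
[327 248   2   2   3] [327.7 248.3]
[333 261   2   2   3] [333.3 261.7]
[296 264   1   2   2] [296.  264.5]
flange [0.5356 0.2303 0.2268] 0.06121255602632524 20.340612388786877
collar [0.5344 0.2299 0.18  ] 0.08182298811661952 21.826688796772657
```

Emit:
play_rows(angular=[[0,0,0],[0,0,0],[0,0,0],[0,0,0],[0,0,0],[0,0,0],[0,0,0],[0,0,0]], dp=[[0.001,0,0.01],[0.001,0,0.02],[0.001,0,0.024],[0.001,0,0.027],[0.001,0,0.029],[0.001,0,0.031],[0.001,0,0.033],[0.001,0,0.033]], grip=[255,255,255,255,255,255,255,255])

```text
clock: 7.6
eef_pos: [0.5356, 0.2292, 0.2056]
tcp_rot: [-0.187, 0.982, 0.0, -0.0]
ft_force: [-0.9, -0.3, -0.5]
opening: 0.0089
grasp_force: 58.9
```

Emit:
play_rows(angular=[[0,0,0],[0,0,0],[0,0,0],[0,0,0]], dp=[[0,0,0.001],[0,0,0.002],[0,0,0.003],[0,0,0.003]], grip=[255,255,255,255])

```text
clock: 8.0
eef_pos: [0.5356, 0.2291, 0.2032]
tcp_rot: [-0.187, 0.982, -0.0, -0.0]
ft_force: [0.3, 0.6, -1.6]
opening: 0.0086
grasp_force: 58.9
```

Emit:
play_rows(angular=[[0,0,0],[0,0,0],[0,0,0],[0,0,0],[0,0,0]], dp=[[0,0,0.0015],[0,0,0.003],[0,0,0.0045],[0,0,0.006],[0,0,0.006]], grip=[255,255,255,255,255])

```text
clock: 8.5
eef_pos: [0.5355, 0.2291, 0.1983]
tcp_rot: [-0.187, 0.982, -0.0, -0.0]
ft_force: [-0.2, -0.4, -1.1]
opening: 0.0086
grasp_force: 58.9
```

Emit:
play_rows(angular=[[0,0,0],[0,0,0],[0,0,0],[0,0,0]], dp=[[0,0,0.0015],[0,0,0.003],[0,0,0.004],[0,0,0.004]], grip=[255,255,255,255])

```text
clock: 8.9
eef_pos: [0.5356, 0.2293, 0.1954]
tcp_rot: [-0.187, 0.982, 0.0, 0.0]
ft_force: [-0.3, -0.6, 0.9]
opening: 0.0087
grasp_force: 59.3
```

Emit:
play_rows(angular=[[0,0,0],[0,0,0],[0,0,0],[0,0,0],[0,0,0]], dp=[[0,0,0.0015],[0,0,0.003],[0,0,0.0045],[0,0,0.0055],[0,0,0.0055]], grip=[255,255,255,255,255])

```text
clock: 9.4
eef_pos: [0.5357, 0.2293, 0.1913]
tcp_rot: [-0.187, 0.982, 0.0, 0.0]
ft_force: [-3.1, -1.5, 8.6]
opening: 0.0087
grasp_force: 60.4
```

```bash
python3 d.py 5
```

```text
[0.5357 0.2293 0.1913] [-1.873e-01  9.823e-01  0.000e+00  2.000e-04] 201.59495368369426 [-3.1 -1.5  8.6] [-0.3   0.6   0.04]
flange [0.5365 0.2262] underside 0.15832728209835825 slope [0.    0.003]
bar ((0.533597469329834, 0.2282019555568695), (0.04842948913574219, 0.009884045459330082), 21.457685470581055) 21.773851
```

Emit:
play_rows(angular=[[0,0,0.1],[0,0,0.2],[0,0,0.3],[0,0,0.4],[0,0,0.5],[0,0,0.6],[0,0,0.7],[0,0,0.7]], dp=[[0.0006,-0.0002,0],[0.0006,-0.0004,0],[0.0007,-0.0006,0],[0.0007,-0.0008,0],[0.0008,-0.001,0],[0.0009,-0.0012,0],[0.001,-0.0014,0],[0.001,-0.0014,0]], grip=[255,255,255,255,255,255,255,255])

```text
clock: 10.25
eef_pos: [0.5358, 0.2282, 0.1916]
tcp_rot: [0.088, 0.996, 0.0, 0.001]
ft_force: [0.3, 0.5, 8.2]
opening: 0.0088
grasp_force: 60.3
```

```bash
python3 d.py 6
```

```text
[0.5358 0.2282 0.1916] [8.780e-02 9.961e-01 4.000e-04 7.000e-04] 169.9220496640776 [0.3 0.5 8.2] [-0.09  0.03 -0.12]
flange [0.534  0.2283] underside 0.1586495269649483 slope [0.004 0.002]
bar ((0.533414900302887, 0.22806186974048615), (0.009883230552077293, 0.04803850129246712), 80.34573364257812) -9.958148
```

Emit:
play_rows(angular=[[0,0,0.08],[0,0,0.15],[0,0,0.22],[0,0,0.27],[0,0,0.3],[0,0,0.3]], dp=[[0,-0.0002,0],[0,-0.0003,0],[0,-0.0004,0],[0,-0.0005,0],[0,-0.0006,0],[0,-0.0006,0]], grip=[255,255,255,255,255,255])

```text
clock: 10.9
eef_pos: [0.5362, 0.2283, 0.1917]
tcp_rot: [0.203, 0.979, 0.001, 0.001]
ft_force: [3.2, 4.7, 5.2]
opening: 0.0088
grasp_force: 59.9
```

```bash
python3 d.py 7
```

```text
[0.5362 0.2283 0.1917] [0.203  0.9792 0.0011 0.0011] 156.5786548289487 [3.2 4.7 5.2] [ 0.66 -0.67  0.24]
flange [0.5343 0.2287] underside 0.15872429074296432 slope [0.005 0.002]
bar ((0.5339224338531494, 0.22849084436893463), (0.009850443340837955, 0.048734843730926514), 66.9063949584961) -23.06846
```

Emit:
play_rows(angular=[[0,0,0.02],[0,0,0.04],[0,0,0.04],[0,0,0.04]], dp=[[0,0,0],[0,0,0],[0,0,0],[0,0,0]], grip=[255,255,255,255])

```text
clock: 11.35
eef_pos: [0.5363, 0.2285, 0.1917]
tcp_rot: [0.218, 0.976, 0.001, 0.001]
ft_force: [3.3, 3.9, 5.8]
opening: 0.0088
grasp_force: 61.1
```

```bash
python3 d.py 8
```

```text
[0.5363 0.2285 0.1917] [0.2176 0.976  0.0012 0.0012] 154.86414888139527 [3.3 3.9 5.8] [ 0.79 -0.86  0.74]
flange [0.5342 0.2287] underside 0.15874472546536045 slope [0.005 0.004]
bar ((0.5340988039970398, 0.2283058911561966), (0.010279014706611633, 0.04847874864935875), 64.65249633789062) -24.25249
```

Emit:
play_rows(angular=[[0,0,0],[0,0,0],[0,0,0],[0,0,0],[0,0,0],[0,0,0],[0,0,0],[0,0,0]], dp=[[0,0,0],[0,0,0],[0,0,0],[0,0,0],[0,0,0],[0,0,0],[0,0,0],[0,0,0]], grip=[215,205,195,185,175,165,165,165])

```text
clock: 12.2
eef_pos: [0.5352, 0.2273, 0.1909]
tcp_rot: [0.218, 0.976, -0.0, -0.0]
ft_force: [-0.2, -1.2, 0.3]
opening: 0.0304
grasp_force: 0.0
```

```bash
python3 d.py 9
```

```text
[0.5352 0.2273 0.1909] [ 0.2182  0.9759 -0.     -0.    ] 154.79640409628544 [-0.2 -1.2  0.3] [ 0.01  0.01 -0.04]
flange [0.5375 0.228 ] underside 0.1601863030230449 slope [ 0.002 -0.001]
bar ((0.5342193245887756, 0.2289518564939499), (0.009979375638067722, 0.04830330237746239), 66.25592803955078) -23.572678
```

Emit:
play_rows(angular=[[0,0,0],[0,0,0],[0,0,0],[0,0,0],[0,0,0],[0,0,0],[0,0,0]], dp=[[0,0,-0.01],[0,0,-0.03],[0,0,-0.07],[0,0,-0.11],[0.03,0,-0.14],[0.03,0,-0.15],[0.03,0,-0.15]], grip=[165,165,165,165,165,165,165])

```text
clock: 12.95
eef_pos: [0.5138, 0.238, 0.3127]
tcp_rot: [0.218, 0.976, 0.001, 0.001]
ft_force: [0.4, 0.1, -0.0]
opening: 0.0303
grasp_force: 0.0
```

Run:
```python
from h import *
c=read_camera("wrist");np.savez("w10",**c);P=pts(c);hsv=cv2.cvtColor(c["pixels"],cv2.COLOR_BGR2HSV)
f=(abs(P[...,2]-.187)<.004)&(np.hypot(P[...,0]-.534,P[...,1]-.229)<.036)
w=P[f];print("flange",cv2.minEnclosingCircle(w[:,:2].astype(np.float32)),"underside",np.median(w[:,2])-.027)
o=(hsv[...,0]<14)&(hsv[...,1]>150)&(abs(P[...,2]-.215)<.004)&(np.hypot(P[...,0]-.534,P[...,1]-.229)<.04)
wx=P[o][:,:2].astype(np.float32);l=cv2.fitLine(wx,2,0,.01,.01).ravel();print("bar",cv2.minAreaRect(wx),np.degrees(np.arctan2(l[1],l[0])))
cv2.imwrite("pics/w10.png",c["pixels"]);s=r.sense();print(s["eef_pos"],s["ft_force"],s["clock"])
```

```text
flange ((0.5347347259521484, 0.22911445796489716), 0.03415873274207115) underside 0.1602774698384325
bar ((0.5343177914619446, 0.2290142923593521), (0.009977765381336212, 0.04790056496858597), 65.48411560058594) -23.663725
[0.5137756  0.23739513 0.31127513] [-0.22635363  0.10929585 -1.303271  ] 13.0
```

View pics/w10.png

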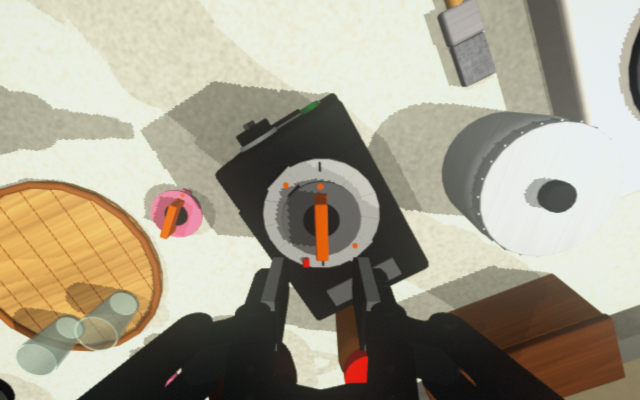

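The burr is seated flat at (321,215), its bar in line with the collar's stop marks (320,166) and (322,263). Its underside is 19.8 mm below the mouth and the twist measures 45 degrees. The gripper is clear.

```bash
python3 -c "
from plant import r
print(r.close_job())"
```

```text
the job is handed in; nothing more can be done
None
```

I put the upper burr back in the grinder, twisted it about 45° clockwise to the stop and let go of it. Its underside sits about 19.8 mm below the collar top, and the job is handed in at about 13 s, with no verdict returned.

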